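Pack the label rolls from under the keeper arm

ROBOT

A 6-joint arm with a two-finger parallel gripper is mounted at the origin on the work surface. World frame = base frame: x ahead of the robot, y to its left, z up, the work surface at z = 0. Lengths are in m, angles in rad, forces in N, time in s.
With the tool pointing down it reaches from about 0.275 to 0.825 m from the base axis. Payload 4.9 kg.
Tool frame: the origin (TCP) lies midway between the tips of the shut fingers; the grasp point (between the pads) lies 19 mm behind it; z points along the fingers, y is the direction in which the jaws open and shut (so a half turn about z gives the same grasp; the last joint's range is limited). The gripper opens to 85 mm and grips with 20 to 120 N. Pads are 22 mm wide; open, the fingers measure 114 mm over their backs; the gripper's body (76 mm by 85 mm) begins 54 mm behind the grasp point. The pads swing forward as they close: fully open they stand 13 mm farther back than shut.
Start: joints at [-0.134, 0.326, -0.193, 1.052, 0, 1.437], TCP at [0.55, 0, 0.231] pointing down, gripper open.
Joint ranges: [-2.65, 2.65], [-0.97, 1.79], [-1.3, 1.35], [-1.93, 2.1], [-1.47, 1.37], [-3.14, 3.14]. Speed limits (rad/s): [2.57, 2.57, 3.14, 3.14, 3.14, 3.14].

INTERFACE

Orientations are given as [roll, pitch, yaw] about the fixed x, y, z axes, in that order (R = Rz(yaw) Ry(pitch) Rx(roll)).
In Python, from plant import * gives the robot as it stands.
- The arm moves only by the tool servo_tool, never from a script. Its argument "increments" is a list of rows, each a list of 7 numbers: the closure, from -1 (fully open) to 1 (shut), so that 0 is half open, then the shift along the world's x, y, z in mm, then the turn, a rotation vector about the world's x, y, z in degrees. A call has 1 to 20 rows; each row shifts and turns the commanded pose from where the row before left it; what a row does not reach is not made up. A row lasts 1/10 s, in which the tool goes at most 50 mm and 8.59 degrees, less where a joint would pass 70% of its speed; a pose out of reach is approached as far as the arm can. A call with a gripper value outside its range is refused whole. The fingers move at their own pace and stop on an object; "force" is the grip in N (left out, the last holds). Time passes only in rows, so rows that do not move let the fingers close. It gives the time, the measured TCP pose, the force and the opening at its end, in the units of the state.
- read_state(): the state, without advancing time (a new reading comes with each control period).
- grab_frame(name): name is "scene" or "side" or "wrist"; returns the picture (480x640x3 uint8, blue, green, red); there is no depth.
- camera_model(name): a dict with "intrinsics" (3x3 intrinsics, pixels), "R" (3x3) and "t" (3): a world point X has camera coordinates R X + t. Camera axes: x right, y down, z forward; pixel columns grow to the right and rows downward; lengths in m; the calibration is good to about 2 mm. The wrist camera is an equidistant fisheye: a pixel r from the principal point sees the ray r / f radians off the axis. A picture is of the moment at which its call begins: read the wrist's pose just before it. camera_model takes no time and is no camera call; for the wrist camera it gives the pose at the moment of the call.
- finish_job(): hands the job in, once; it reports no verdict.
The state is a dict: "time": time; "joint_pos": joint angles; "qd": joint speeds; "effort": joint torques, N m; "ee_pos": TCP position; "orientation": TCP orientation; "contact_force": force on the tool from outside, world axes, zero at the start; "torque": the same for the moment, N m; "grip_width": opening from 0.0 (shut) to 1.0 (fully open).
Only numpy, scipy, OpenCV 4.12 (cv2) and the standard library are available. Lean on these libraries where they do the work, as an engineer would, in place of code of your own. Each camera call takes 0.05 s, during which the arm holds its last target.

TASK

Pack the label rolls for the outgoing cool box: swing the keeper arm on the roll stand well clear of both spindles, slide every roll up off the spindles and lay them all flat side by side (none on top of another) on the floor of the blue tray. Then swing the keeper arm back so that it lies in line over both empty spindles, and leave the other things on the counter standing where they are.

Things in the scene. Friction and masses are not known exactly. Their poses are not given: they have to be found in the camera images.
- rack: roll stand fixed to the counter: dark steel plate 270 x 85 x 12 mm, two upright steel spindles (16 mm diameter, tops 72 mm above the counter) and a hinge post. Origin at counter level; in its frame the plate spans x -123 to 147 mm; near spindle at x=-38, far spindle at x=37, hinge post (24 mm diameter) at x=112, all at y=0. x points roughly away from the robot.
- keeper (a joint): keeper arm: aluminium bar 18 mm wide from the hinge post out over both spindles, underside 78 and top 88 mm above the counter; it turns level about the post and holds the rolls down. rad; 0 = in line over both spindles; positive = counter-clockwise from above (handle end goes to the rack's -y side); turns 1.6 rad either way; slight friction (0.15 N m) keeps it where it is left.
- keeper_grip (a point): middle of the round upright black handle on the keeper arm's end, 195 mm from the hinge axis; handle 18 mm diameter, 38 mm high, from 88 to 126 mm above the counter; this point is 107 mm above the counter.
- keeper_hinge (a point): hinge axis of the keeper arm, on the arm's underside (78 mm above the counter); the hub is 32 mm in diameter, top 90 mm above the counter.
- roll_near_low: label roll: paper wound on a card core, a flat ring 60 mm outside diameter, 29 mm bore, 26 mm high, 70 g (hidden variation). Starts on the near spindle, at the bottom (underside 12 mm above the counter). Origin: centre of its underside; z along its axis (up when it lies flat).
- roll_far_low: label roll: paper wound on a card core, a flat ring 60 mm outside diameter, 29 mm bore, 26 mm high, 70 g (hidden variation). Starts on the far spindle, at the bottom (underside 12 mm above the counter). Origin: centre of its underside; z along its axis (up when it lies flat).
- roll_near_top: label roll: paper wound on a card core, a flat ring 60 mm outside diameter, 29 mm bore, 26 mm high, 70 g (hidden variation). Starts on the near spindle, on top of the lower roll (underside 38 mm above the counter); absent in some starts. Origin: centre of its underside; z along its axis (up when it lies flat).
- roll_far_top: label roll: paper wound on a card core, a flat ring 60 mm outside diameter, 29 mm bore, 26 mm high, 70 g (hidden variation). Starts on the far spindle, on top of the lower roll (underside 38 mm above the counter); absent in some starts. Origin: centre of its underside; z along its axis (up when it lies flat).
- tray: loose low open tray of blue plastic, 260 x 170 mm outside, 24 mm high, walls and floor 5 mm, empty, 0.7 kg. Origin: centre of its underside; x along the long side, z up.
- jar: bystander: upright specimen jar with screw lid, 45 mm diameter, 60 mm high, standing between stand and tray. Origin: centre of its underside, z up.
- sanitiser: bystander: clear bottle, 60 mm diameter, 150 mm high. Origin: centre of its underside, z up.
- pens: bystander: black pen cup with pens, 76 mm diameter, 140 mm high. Origin: centre of its underside, z up.
- stapler: bystander: stapler, 130 x 34 x 40 mm. Origin: centre of its underside, z up.
Mind the look-alikes: they are no part of the job. Leave any red look-alike of the roll_far_low alone.

How it is judged:
By the outcome, as a careful person would: the job done as asked, in the order asked, and still so for the second after the job is handed in, with the robot touching nothing.
Of roll_near_top, roll_far_top only 1 to 2 are there at a start; the rules pass over those that are not, and their reading is None.
At some moment in a run one of tray may be knocked a few centimetres aside while the robot is not near it.
Once in a run the grip may slacken for a moment while it holds something.
It also fails if it takes over 210 s, if anything falls off the work surface, if the arm or the gripper's body presses on something with over 40 N, if the wrist force passes 120 N, or if a joint passes its speed limit or range.

## Working session

There is one attempt and no reset: what is moved stays moved. The work goes in short steps, Python scripts to look and compute and a tool call to move; the robot and the scene stay as the last step left them, time stands still between calls to the robot, and variables do not carry over. Pictures are saved under pics/ and viewed, and the job is handed in when it is done.

Besides the shell and the picture viewer there is one more tool, called after "Emit:" as a command line: name --pt "numbers of a row" for each row, then --argument value for the rest. servo_tool: Moves the arm, as the interface text tells. Its arguments: {"type":"object","properties":{"increments":{"type":"array","items":{"type":"array","items":{"type":"number"}}},"force":{"type":"number"}},"required":["increments"]}

```bash
ls; mkdir -p pics
python3 - <<'E'
from plant import *
import cv2
s=read_state();print(s)
for n in("scene","side","wrist"):
    c=camera_model(n);print(n,c)
    cv2.imwrite(f"pics/{n}0.png",grab_frame(n))
E
```

```text
pics
{'time': 0.0, 'joint_pos': array([-1.34228537e-01,  3.26916330e-01, -1.93605459e-01,  1.05199321e+00,
        2.67422292e-05,  1.43660709e+00]), 'qd': array([ 0.00069101,  0.0007025 ,  0.00167026, -0.00070331,  0.00030462,
        0.00058957]), 'effort': array([-1.24197268e-03, -4.43398941e+01,  2.62443137e+01,  1.56443648e-02,
       -1.97191571e-04, -6.55614656e-06]), 'ee_pos': array([5.49412336e-01, 8.33077743e-05, 2.30508647e-01]), 'orientation': array([-3.13989301e+00, -2.56437000e-04,  1.57075679e+00]), 'contact_force': array([0.06012381, 0.6451162 , 0.44911071]), 'torque': array([0.01143412, 0.03896372, 0.01455925]), 'grip_width': 1.001333993154749}
scene {'intrinsics': array([[601.1112587 ,   0.        , 316.86599467],
       [  0.        , 601.1112587 , 238.81110758],
       [  0.        ,   0.        ,   1.        ]]), 'R': array([[ 0.47543372,  0.87951613,  0.02035073],
       [ 0.59277922, -0.30317018, -0.74612374],
       [-0.65005813,  0.36679588, -0.66549621]]), 't': array([-0.23387941, -0.28924589,  1.66025308])}
side {'intrinsics': array([[569.10786735,   0.        , 324.05406632],
       [  0.        , 569.10786735, 247.9462998 ],
       [  0.        ,   0.        ,   1.        ]]), 'R': array([[-0.96891168, -0.24714912,  0.01128999],
       [-0.1586725 ,  0.5857444 , -0.79481227],
       [ 0.1898241 , -0.7718943 , -0.60675036]]), 't': array([0.55974616, 0.17898018, 1.26206854])}
wrist {'intrinsics': array([[371.64829954,   0.        , 313.07892037],
       [  0.        , 371.64829954, 241.71513719],
       [  0.        ,   0.        ,   1.        ]]), 'R': array([[ 9.99999010e-01, -8.09713155e-05, -1.40464750e-03],
       [ 3.30705092e-04, -9.56846447e-01,  2.90593819e-01],
       [-1.36756173e-03, -2.90593996e-01, -9.56845473e-01]]), 't': array([-0.5488808 , -0.03885266,  0.37935586])}
```

View pics/scene0.png

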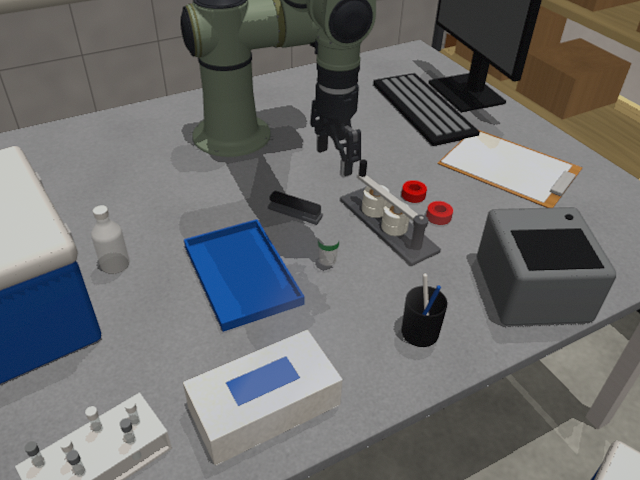

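View pics/side0.png

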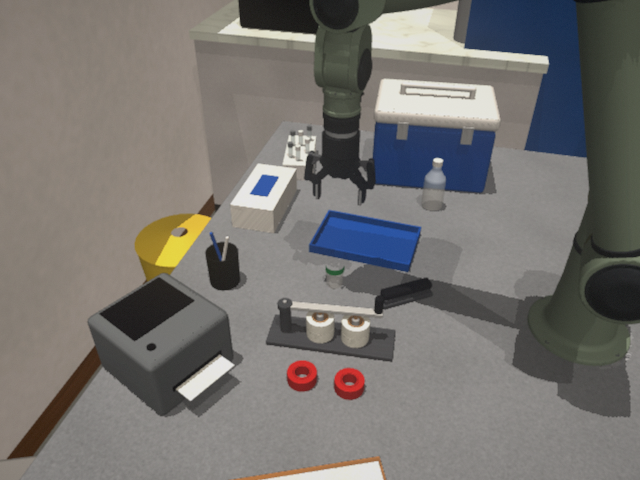

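View pics/wrist0.png

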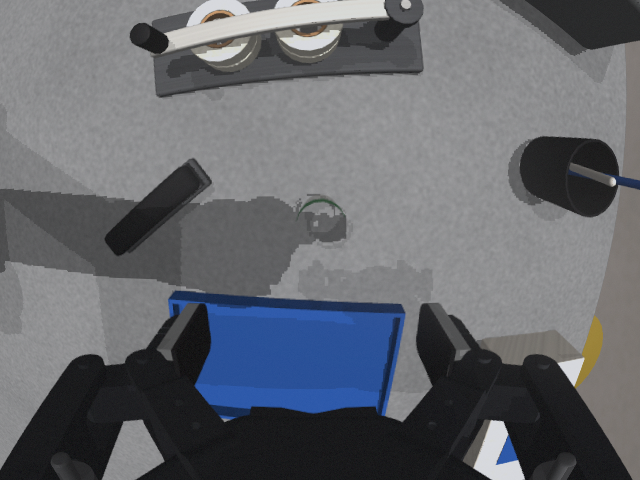

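The scene view shows the rack with keeper near (390,215), the tray at (243,270), the jar at (327,250) and the stapler at (295,207). The two red rings at (414,191) and (440,212) are look-alikes. Next I'll enlarge the rack.

```bash
cat > h.py <<'E'
import numpy as np, cv2
from plant import *
def ray(c,uv):
    K=c["intrinsics"];R=c["R"];t=c["t"]
    x=(uv[0]-K[0,2])/K[0,0];y=(uv[1]-K[1,2])/K[1,1]
    if c.get("fish"):
        r=np.hypot(x,y); d=np.array([np.sin(r)*x/r,np.sin(r)*y/r,np.cos(r)]) if r>1e-9 else np.array([0,0,1.])
    else: d=np.array([x,y,1.])
    d=R.T@d; return -R.T@t, d/np.linalg.norm(d)
def cam(n):
    c=dict(camera_model(n)); c["fish"]=(n=="wrist"); return c
def plane(c,uv,z):
    o,d=ray(c,uv); return o+d*(z-o[2])/d[2]
def tri(*obs):
    A=0;b=0
    L=[ray(c,uv) for c,uv in obs]
    for o,d in L:
        P=np.eye(3)-np.outer(d,d);A=A+P;b=b+P@o
    X=np.linalg.solve(A,b)
    return X,[np.linalg.norm(np.cross(X-o,d)) for o,d in L]
def proj(c,X):
    p=c["R"]@np.asarray(X,float)+c["t"];K=c["intrinsics"]
    if c.get("fish"):
        rho=np.hypot(p[0],p[1]);th=np.arctan2(rho,p[2]);s=th/max(rho,1e-9)
        return np.array([K[0,0]*p[0]*s+K[0,2],K[1,1]*p[1]*s+K[1,2]])
    return np.array([K[0,0]*p[0]/p[2]+K[0,2],K[1,1]*p[1]/p[2]+K[1,2]])
def crop(im,x0,y0,x1,y1,k,name):
    cv2.imwrite("pics/"+name,cv2.resize(im[y0:y1,x0:x1],None,fx=k,fy=k,interpolation=cv2.INTER_CUBIC))
E
python3 - <<'E'
from h import *
a=cv2.imread("pics/scene0.png");b=cv2.imread("pics/side0.png");w=cv2.imread("pics/wrist0.png")
A=cv2.resize(a[150:270,325:455],None,fx=4,fy=4,interpolation=2)
B=cv2.resize(b[280:400,255:405],None,fx=4,fy=4,interpolation=2)
cv2.imwrite("pics/cA.png",A);cv2.imwrite("pics/cB.png",B)
crop(w,120,0,440,110,2.5,"cW.png")
E
```

```text
(no output)
```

View pics/cA.png

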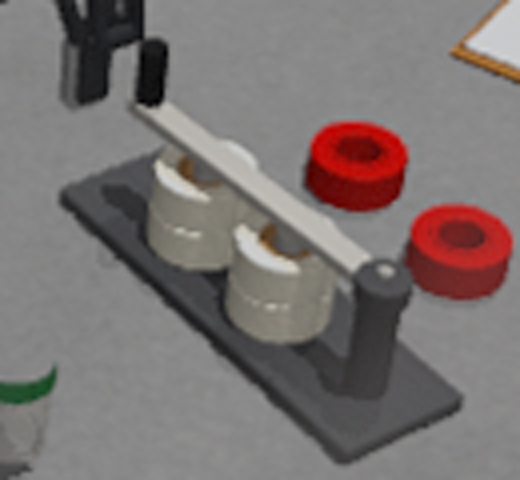

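View pics/cB.png

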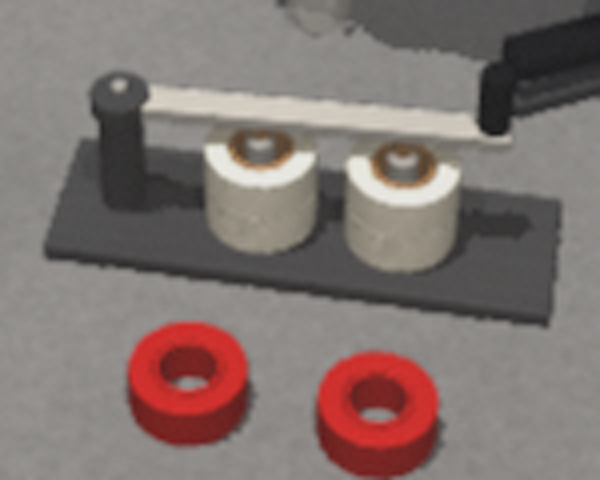

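View pics/cW.png

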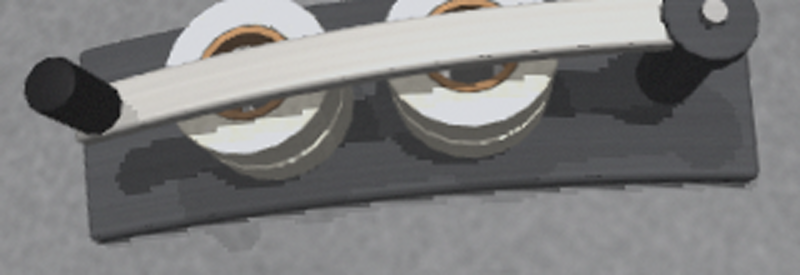

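Two white rolls sit on each spindle, since a seam line is visible on both stacks, so there are four. The red rings, at scene (414,191) and (440,212), are the look-alikes and stay put. Now I'll triangulate.

Run:
```python
from h import *
np.set_printoptions(precision=4,suppress=True)
S,D,W=cam("scene"),cam("side"),cam("wrist")
print("handle top",*tri((S,(363.2,160.5)),(D,(378.8,296.8)),(W,(140.8,34))))
print("hub top",*tri((S,(421.2,218.8)),(D,(284.8,302.5)),(W,(404.8,6))))
for n,uv in dict(far=(320.5,316.2),near=(355.8,319.2)).items(): print("spindle",n,plane(D,uv,.072))
print("plate scene",[plane(S,u,.012)[:2] for u in((340.5,198.8),(411.2,264),(440.5,249.5))])
print("plate side",[plane(D,u,.012)[:2] for u in((395,330),(392,360),(267,342.5),(276,315.5))])
a=cv2.imread("pics/scene0.png");b=cv2.imread("pics/side0.png")
for n,im,c in(("scene",a,S),("side",b,D)):
    h=cv2.cvtColor(im,cv2.COLOR_BGR2HSV)
    m=cv2.inRange(h,(100,150,50),(125,255,255))
    m[:205]=0 
    k,_=cv2.findContours(m,0,2)
    k=[q for q in k if cv2.contourArea(q)>1500]
    for q in k:
        r=cv2.approxPolyDP(cv2.convexHull(q),4,True)[:,0]
        print(n,r.tolist(),[plane(c,u,.024)[:2].round(3).tolist() for u in r])
crop(a,170,190,350,330,4,"cT.png")
```

```text
handle top [0.4272 0.1507 0.1266] [np.float64(0.0001649665149290868), np.float64(0.0005952965000905214), np.float64(0.0006962059486038606)]
hub top [0.6194 0.1775 0.089 ] [np.float64(0.0007792462870476377), np.float64(0.0013045585865487208), np.float64(0.000726799180682574)]
spindle far [0.5401 0.1804 0.072 ]
spindle near [0.4675 0.1701 0.072 ]
plate scene [array([0.4001, 0.1135]), array([0.6618, 0.1347]), array([0.6537, 0.218 ])]
plate side [array([0.3882, 0.1201]), array([0.3813, 0.2065]), array([0.6445, 0.2264]), array([0.6515, 0.144 ])]
scene [[76, 262], [100, 337], [0, 383], [0, 291]] [[0.349, -0.488], [0.569, -0.491], [0.59, -0.663], [0.365, -0.636]]
scene [[257, 220], [303, 296], [272, 314], [223, 330], [184, 240]] [[0.395, -0.101], [0.648, -0.116], [0.662, -0.19], [0.656, -0.287], [0.385, -0.268]]
side [[310, 243], [328, 211], [420, 228], [407, 270], [311, 251]] [[0.646, -0.12], [0.637, -0.276], [0.38, -0.261], [0.39, -0.076], [0.634, -0.088]]
```

View pics/cT.png

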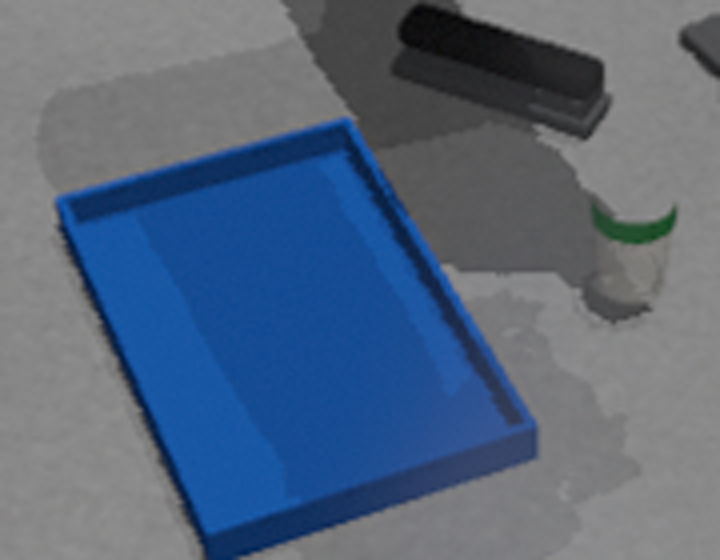

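Run:
```python
from h import *
np.set_printoptions(precision=4,suppress=True)
S,D,W=cam("scene"),cam("side"),cam("wrist")
a=cv2.imread("pics/scene0.png");b=cv2.imread("pics/side0.png")
for n,im,c in(("scene",a,S),("side",b,D)):
    h=cv2.cvtColor(im,cv2.COLOR_BGR2HSV)
    m=cv2.inRange(h,(0,150,60),(6,255,255))|cv2.inRange(h,(174,150,60),(180,255,255))
    k,_=cv2.findContours(m,0,2)
    for q in k:
        if cv2.contourArea(q)>100:
            x,y,w,hh=cv2.boundingRect(q); u=(x+w/2,y+hh/2); print(n,u,plane(c,u,.013)[:2])
print("jar lid",tri((S,(329,239)),(D,(335,265))))
print("printer base",plane(S,(483,268),0),plane(S,(502,318),0),plane(D,(232,358),0),plane(D,(160,410),0))
print("printer front top",plane(D,(230,320),.1),plane(S,(483,215),.15))
print("stapler",plane(S,(320,215),.02),plane(S,(272,200),.02),plane(D,(432,285),.04),plane(D,(383,300),.02))
```

```text
scene (440.0, 213.0) [0.5527 0.2929]
scene (414.5, 192.0) [0.4593 0.2866]
side (349.0, 383.5) [0.4536 0.2892]
side (302.0, 376.0) [0.5479 0.2948]
jar lid (array([ 0.5551, -0.0079,  0.0572]), [np.float64(0.0014362176182918375), np.float64(0.0014362176182920185)])
printer base [ 0.7329  0.2733 -0.    ] [0.8598 0.2143 0.    ] [0.7048 0.2759 0.    ] [ 0.7883  0.4321 -0.    ]
printer front top [0.704  0.2652 0.1   ] [0.7221 0.2429 0.15  ]
stapler [0.4397 0.0359 0.02  ] [ 0.3398 -0.0381  0.02  ] [ 0.3255 -0.0172  0.04  ] [0.4286 0.0407 0.02  ]
```

Emit:
servo_tool --pt "-1 -30 38 0 0 0 0" --pt "-1 -30 38 0 0 0 0" --pt "-1 -31 38 0 0 0 0" --pt "-1 -31 37 0 0 0 0" --pt "-1 0 0 -45 0 0 0" --pt "-1 0 0 -45 0 0 0" --pt "-1 0 0 -43 0 0 0" --pt "-1 0 0 0 0 0 0" --force 30

```text
time: 0.95
ee_pos: [0.4232, 0.1503, 0.094]
orientation: [-3.132, 0.002, 1.571]
contact_force: [-1.0, 0.9, 0.8]
grip_width: 1.001
```

Run:
```python
from h import *
cv2.imwrite("pics/w1.png",grab_frame("wrist"))
```

```text
(no output)
```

View pics/w1.png

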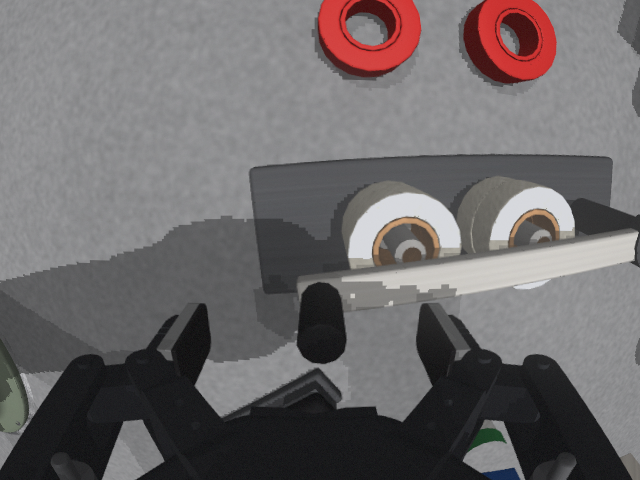

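The handle top is at (322,342), midway between the pads, so I'll close on it.

Emit:
servo_tool --pt "-0.5 3 0 2 0 0 0" --pt "0.5 0 0 0 0 0 0" --pt "1 0 0 0 0 0 0" --pt "1 0 0 0 0 0 0" --pt "1 0 0 0 0 0 0" --pt "1 0 0 0 0 0 0" --pt "1 0 0 0 0 0 0" --pt "1 0 0 0 0 0 0" --force 30

```text
time: 1.8
ee_pos: [0.4265, 0.1506, 0.1005]
orientation: [-3.134, 0.001, 1.571]
contact_force: [-12.3, -1.1, 13.2]
grip_width: 0.2
```

Run:
```python
import numpy as np
c=np.array([.6194,.1775]);v=np.array([-.1922,-.0268])
p=[c+np.array([[np.cos(t),-np.sin(t)],[np.sin(t),np.cos(t)]])@v for t in -np.linspace(0,1.45,13)]
print(np.round(np.diff(p,axis=0)*1000).astype(int).tolist(),p[-1])
```

```text
[[-2, 23], [1, 23], [4, 23], [7, 22], [9, 22], [12, 20], [14, 19], [16, 17], [18, 15], [20, 12], [21, 10], [22, 7]] [0.56963466 0.36506996]
```

Emit:
servo_tool --pt "1 -2 23 0 0 0 0" --pt "1 1 23 0 0 0 0" --pt "1 4 23 0 0 0 0" --pt "1 7 22 0 0 0 0" --pt "1 9 22 0 0 0 0" --pt "1 12 20 0 0 0 0" --pt "1 14 19 0 0 0 0" --pt "1 16 17 0 0 0 0" --pt "1 18 15 0 0 0 0" --pt "1 20 12 0 0 0 0" --pt "1 21 10 0 0 0 0" --pt "1 22 7 0 0 0 0" --pt "1 0 0 0 0 0 0" --pt "1 0 0 0 0 0 0"

```text
time: 3.2
ee_pos: [0.5717, 0.3712, 0.1005]
orientation: [-3.139, -0.014, 1.575]
contact_force: [-3.6, 17.5, -3.6]
grip_width: 0.198
```

Emit:
servo_tool --pt "0.3 0 -3 0 0 0 0" --pt "-1 0 0 0 0 0 0" --pt "-1 0 0 0 0 0 0" --pt "-1 0 0 0 0 0 0" --pt "-1 0 0 0 0 0 0" --pt "-1 0 0 45 0 0 0" --pt "-1 0 0 45 0 0 0" --pt "-1 0 0 40 0 0 0" --pt "-1 -30 -38 0 0 0 0" --pt "-1 -30 -38 0 0 0 0" --pt "-1 -20 -40 0 0 0 0" --pt "-1 0 -46 0 0 0 0" --pt "-1 0 -46 0 0 0 0" --pt "-1 0 -46 0 0 0 0" --pt "-1 0 0 0 0 0 0"

```text
time: 4.7
ee_pos: [0.493, 0.1023, 0.2307]
orientation: [3.141, 0.002, 1.564]
contact_force: [0.5, 0.9, -0.2]
grip_width: 0.997
```

Run:
```python
from h import *
import pickle
pickle.dump(cam("wrist"),open("w2.pkl","wb"))
cv2.imwrite("pics/w2.png",grab_frame("wrist"));cv2.imwrite("pics/d2.png",grab_frame("side"));cv2.imwrite("pics/s2.png",grab_frame("scene"))
b=cv2.imread("pics/d2.png");a=cv2.imread("pics/s2.png")
crop(b,255,260,405,400,4,"d2c.png");crop(a,325,150,475,270,4,"s2c.png")
```

```text
(no output)
```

View pics/w2.png

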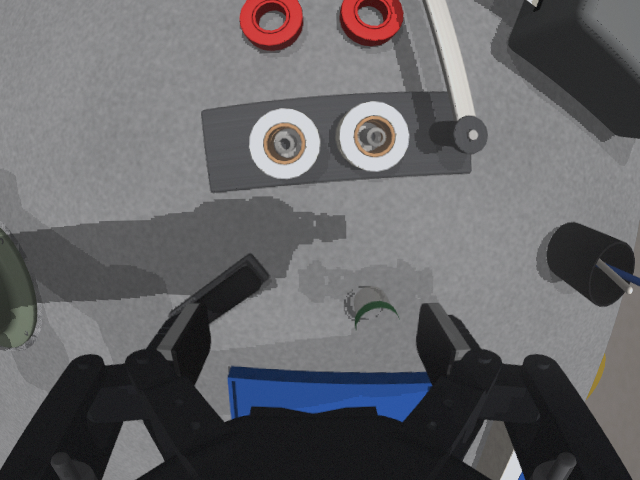

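View pics/d2c.png

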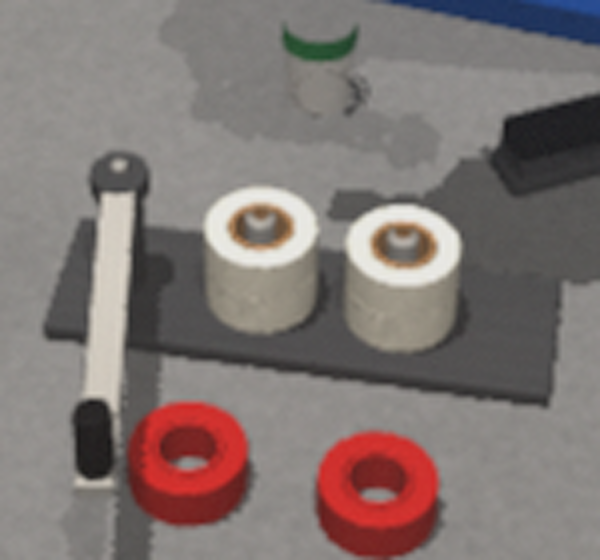

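View pics/s2c.png

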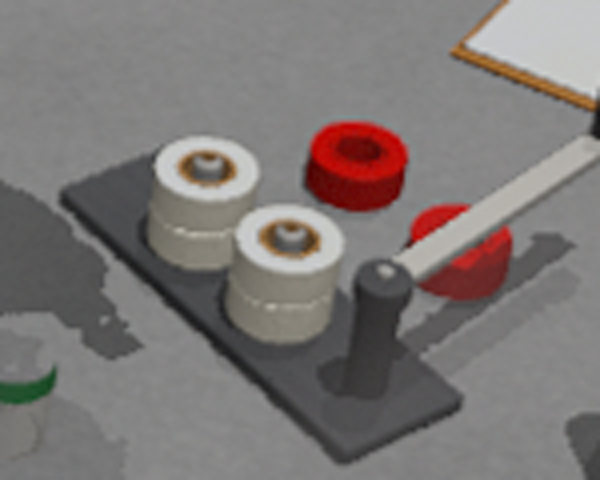

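The keeper is clear of the spindles. In the wrist view, the near rolls are at (285,143), the far rolls at (374,136) and the hub at (470,134). I'll fit ellipses.

Run:
```python
from h import *
import pickle
np.set_printoptions(precision=4,suppress=True)
S,D,W=cam("scene"),cam("side"),pickle.load(open("w2.pkl","rb"))
obs={}
for n,f,c,thr in(("w","w2",W,200),("s","s2",S,205),("d","d2",D,205)):
    im=cv2.imread(f"pics/{f}.png")
    m=(im.min(2)>thr).astype(np.uint8)*255
    k,_=cv2.findContours(m,0,cv2.CHAIN_APPROX_NONE)
    for q in k:
        if len(q)>=20 and cv2.contourArea(q)>200:
            e=cv2.fitEllipse(cv2.convexHull(q)); p=plane(c,e[0],.064)
            if .4<p[0]<.65 and .1<p[1]<.25:
                print(n,np.round(e[0],1),np.round(e[1],1),p); obs[n,p[0]>.5]=e[0]
for far in(False,True):
    try: print(far,tri(*[(c,obs[n,far]) for n,c in(("w",W),("s",S),("d",D)) if (n,far) in obs]))
    except Exception as x: print(x)
print("hub",tri((W,(471,134)),(D,(284.8,302.5)),(S,(421.2,218.8))))
print("spindle near",tri((D,(355.8,319.7)),(S,(376.8,190.8))),"far",tri((D,(320.2,314.8)),(S,(398,208))))
print("plate W",[plane(W,u,.012)[:2] for u in((202,111),(212,191.5),(471,173))])
```

```text
w [284.2 143.1] [68.7 69.3] [0.4695 0.1661 0.064 ]
w [373.9 135.8] [67.7 68.6] [0.5437 0.1722 0.064 ]
w [450.8  61.9] [ 21.7 145.1] [0.6113 0.2404 0.064 ]
d [355.4 321.1] [18.5 27. ] [0.4684 0.1677 0.064 ]
d [319.8 316.4] [18.8 26.6] [0.5436 0.1733 0.064 ]
False (array([0.469 , 0.166 , 0.0622]), [np.float64(0.00032057844204021397), np.float64(0.0003205784420402061)])
True (array([0.5557, 0.2272, 0.1306]), [np.float64(0.028388258292519255), np.float64(0.028388258292519154)])
hub (array([0.6193, 0.1778, 0.0891]), [np.float64(0.0006026824086777534), np.float64(0.0012426384253541097), np.float64(0.0007631082474701252)])
spindle near (array([0.4689, 0.1657, 0.0653]), [np.float64(0.0009632036746312221), np.float64(0.0009632036746311603)]) far (array([0.5441, 0.1724, 0.0666]), [np.float64(0.001364462235980118), np.float64(0.001364462235980038)])
plate W [array([0.3845, 0.2   ]), array([0.3913, 0.1186]), array([0.6564, 0.138 ])]
```

Emit:
servo_tool --pt "-1 -2 6 0 0 0 7.9" --pt "-1 -2 6 0 0 0 7.9" --pt "-1 -2 6 0 0 0 7.9" --pt "-1 -2 6 0 0 0 7.9" --pt "-1 -2 5 0 0 0 7.9" --pt "-1 -2 5 0 0 0 7.9" --pt "-1 -2 5 0 0 0 7.9" --pt "-1 -2 5 0 0 0 7.9" --pt "-1 -2 5 -20 0 0 7.9" --pt "-1 -2 5 -20 0 0 7.9" --pt "-1 -2 5 -30 0 0 7.9" --pt "-1 -2 5 -40 0 0 7.9" --pt "-1 0 0 0 0 0 0" --pt "-1 0 0 0 0 0 0" --force 40

```text
time: 6.25
ee_pos: [0.4684, 0.172, 0.1204]
orientation: [-3.141, -0.002, -3.058]
contact_force: [-0.6, 0.3, 0.4]
grip_width: 1.0
```

Run:
```python
from h import *
s=read_state();print(s["ee_pos"],s["orientation"],s["joint_pos"])
cv2.imwrite("pics/w3.png",grab_frame("wrist"))
```

```text
[0.4683803  0.17199184 0.12036429] [-3.14135978e+00 -1.81319635e-03 -3.05845625e+00] [ 2.03880602e-01  3.42760454e-01 -4.81728698e-01  7.48135219e-01
 -1.27724075e-05  1.20743998e-01]
```

View pics/w3.png

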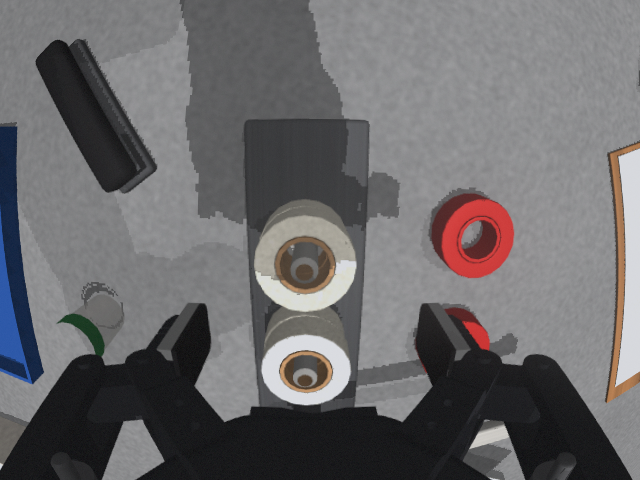

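The near roll is at (305,260) and the far roll at (306,370), both slightly left of the pad midline. That agrees with the 6 mm y correction.

Emit:
servo_tool --pt "-1 1 -6 -30 0 0 0" --pt "-1 0 0 -30 0 0 0" --pt "-1 0 0 -25 0 0 0" --pt "-1 0 0 0 0 0 0" --pt "1 0 0 0 0 0 0" --pt "1 0 0 0 0 0 0" --pt "1 0 0 0 0 0 0" --pt "1 0 0 0 0 0 0" --pt "1 0 0 0 0 0 0" --force 40

```text
time: 7.2
ee_pos: [0.472, 0.1655, 0.0379]
orientation: [3.141, 0.004, -3.058]
contact_force: [-1.3, -0.6, 5.9]
grip_width: 0.696
```

Run:
```python
from h import *
cv2.imwrite("pics/w4.png",grab_frame("wrist"));a=grab_frame("scene");b=grab_frame("side")
cv2.imwrite("pics/c4.png",np.hstack([cv2.resize(a[120:270,325:475],(390,390)),cv2.resize(b[250:400,255:405],(390,390))]))
```

```text
(no output)
```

View pics/c4.png

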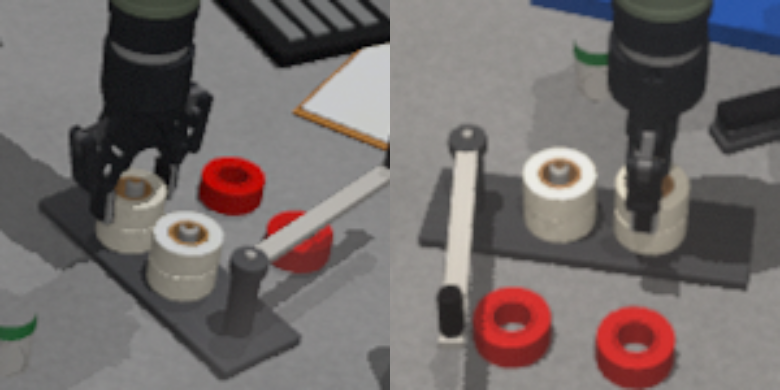

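View pics/w4.png

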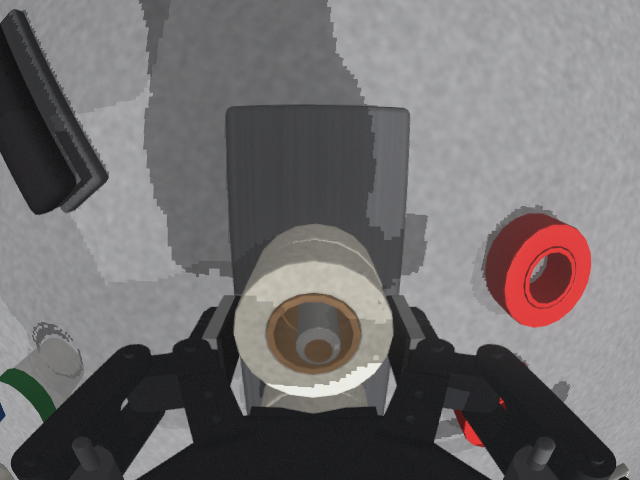

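Gripped at 59 mm, which matches a roll. I'll lift straight up and check that only one came.

Emit:
servo_tool --pt "1 0 0 20 0 0 0" --pt "1 0 0 30 0 0 0" --pt "1 0 0 35 0 0 0" --pt "1 0 0 35 0 0 0" --pt "1 0 0 30 0 0 0" --pt "1 0 0 0 0 0 0" --pt "1 0 0 0 0 0 0"

```text
time: 8.05
ee_pos: [0.471, 0.1652, 0.1871]
orientation: [3.141, 0.004, -3.058]
contact_force: [-1.1, -0.1, -1.9]
grip_width: 0.697
```

Run:
```python
from h import *
cv2.imwrite("pics/w5.png",grab_frame("wrist"));a=grab_frame("scene");b=grab_frame("side")
cv2.imwrite("pics/c5.png",np.hstack([cv2.resize(a[120:270,325:475],(390,390)),cv2.resize(b[200:400,255:405],(390,520))[130:]]))
```

```text
(no output)
```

View pics/c5.png

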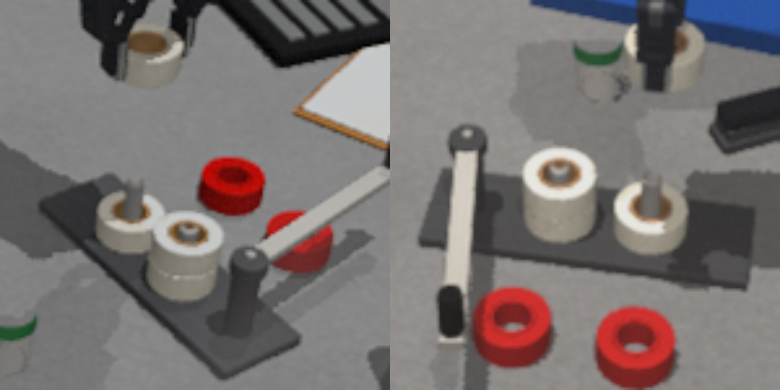

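One roll is held and one remains on the near spindle. Now I'll get the tray pose from both fixed views.

Run:
```python
from h import *
a=grab_frame("scene");b=grab_frame("side")
cv2.imwrite("pics/s6.png",a);cv2.imwrite("pics/d6.png",b)
crop(a,170,200,330,340,4,"s6c.png");crop(b,295,195,435,285,5,"d6c.png")
```

```text
(no output)
```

View pics/s6c.png

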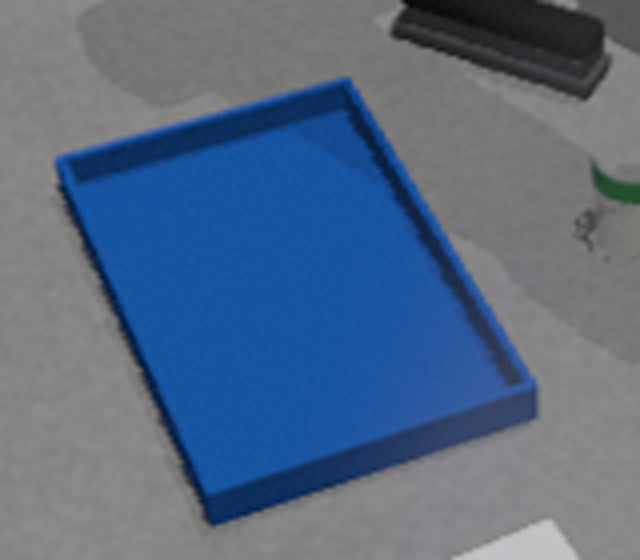

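View pics/d6c.png

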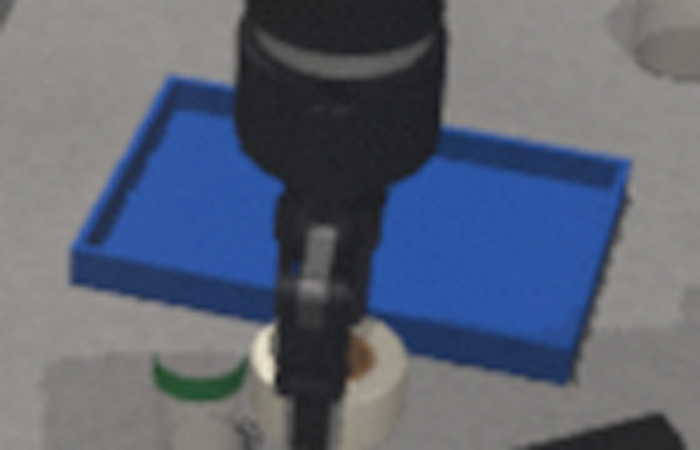

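```bash
cat > tray.py <<'E'
from h import *
def pose(sc,sd,so=(170,200,4),do=(295,195,5)):
    S,D=cam("scene"),cam("side")
    P=[]
    for u,v in zip(sc,sd):
        X,e=tri((S,(u[0]/so[2]+so[0],u[1]/so[2]+so[1])),(D,(v[0]/do[2]+do[0],v[1]/do[2]+do[1])))
        print(X.round(4),np.round(e,4));P.append(X)
    P=np.array(P);c=P.mean(0)
    v=(P[1]-P[0]+P[2]-P[3]);yaw=np.arctan2(v[1],v[0])
    print("centre",c,"yaw",yaw,"len",np.linalg.norm(P[1]-P[0]),np.linalg.norm(P[2]-P[3]),np.linalg.norm(P[3]-P[0]),np.linalg.norm(P[2]-P[1]))
    R=np.array([[np.cos(yaw),-np.sin(yaw)],[np.sin(yaw),np.cos(yaw)]])
    for sx in(-1,1):
        for sy in(-1,1): print(sx,sy,(c[:2]+R@[sx*.060,sy*.039]).round(4))
E
python3 - <<'E'
from tray import *
# order near+y, far+y, far-y, near-y
pose([(348,80),(535,388),(208,495),(58,158)],[(577,350),(73,250),(170,78),(630,160)])
E
```

```text
[ 0.3864 -0.0998  0.0195] [0.0029 0.0029]
[ 0.6467 -0.1148  0.0202] [0.0013 0.0013]
[ 0.6368 -0.2825  0.0202] [0.0012 0.0012]
[ 0.3792 -0.2669  0.0219] [0.0019 0.0019]
centre [ 0.5122783  -0.19099035  0.0204441 ] yaw -0.05885633179883026 len 0.26070788267636263 0.25809966994582706 0.16734120562958396 0.16801106694676135
-1 -1 [ 0.4501 -0.2264]
-1 1 [ 0.4547 -0.1485]
1 -1 [ 0.5699 -0.2335]
1 1 [ 0.5745 -0.1556]
```

Emit:
servo_tool --pt "1 -2 -33 0 0 0 -8.2" --pt "1 -2 -33 0 0 0 -8.2" --pt "1 -2 -33 0 0 0 -8.2" --pt "1 -2 -33 0 0 0 -8.2" --pt "1 -2 -33 0 0 0 -8.2" --pt "1 -2 -33 0 0 0 -8.2" --pt "1 -2 -33 0 0 0 -8.2" --pt "1 -2 -32 0 0 0 -8.2" --pt "1 -2 -32 0 0 0 -8.2" --pt "1 -1 -32 0 0 0 -8.2" --pt "1 -1 -32 0 0 0 -8.2" --pt "1 -1 -32 -20 0 0 -8.2" --pt "1 0 0 -30 0 0 0" --pt "1 0 0 -30 0 0 0" --pt "1 0 0 0 0 0 0" --pt "1 0 0 0 0 0 0"

```text
time: 9.9
ee_pos: [0.4484, -0.2255, 0.1048]
orientation: [-3.139, -0.001, 1.508]
contact_force: [-0.2, -0.1, 0.5]
grip_width: 0.696
```

Run:
```python
from h import *
cv2.imwrite("pics/w7.png",grab_frame("wrist"));a=grab_frame("scene");b=grab_frame("side")
cv2.imwrite("pics/c7.png",np.hstack([cv2.resize(a[180:340,170:330],(390,390)),cv2.resize(b[155:295,295:435],(390,390))]))
```

```text
(no output)
```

View pics/w7.png

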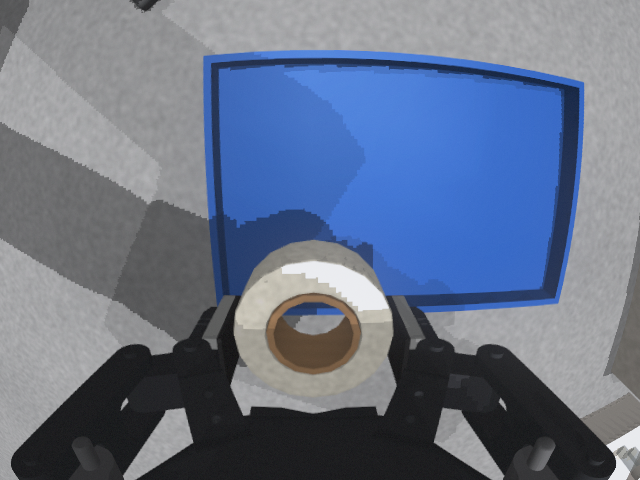

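View pics/c7.png

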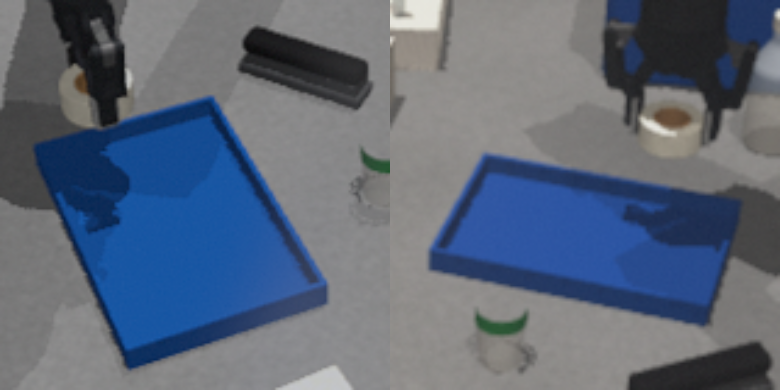

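The wrist view shows the whole tray, with rim corners near (206,57), (583,83) and (558,303). I'll check these against the earlier pose.

Run:
```python
from h import *
W=cam("wrist");np.set_printoptions(precision=4,suppress=True)
P=[plane(W,u,.024)[:2] for u in((205,56),(584,83),(558,303),(217,310))]
print(np.array(P),np.mean(P,0))
```

```text
[[ 0.3919 -0.0997]
 [ 0.6531 -0.1149]
 [ 0.6436 -0.286 ]
 [ 0.3804 -0.2676]] [ 0.5173 -0.1921]
```

Emit:
servo_tool --pt "1 5 -1 -30 0 0 0" --pt "1 0 0 -30 0 0 0" --pt "1 0 0 -20 0 0 0" --pt "1 0 0 -12 0 0 0" --pt "1 0 0 0 0 0 0" --pt "1 0 0 0 0 0 0"

```text
time: 10.65
ee_pos: [0.4548, -0.2274, 0.0143]
orientation: [3.14, 0.001, 1.508]
contact_force: [-0.3, -0.4, -0.8]
grip_width: 0.694
```

Emit:
servo_tool --pt "1 0 0 -4 0 0 0" --pt "1 0 0 -2 0 0 0" --pt "1 0 0 0 0 0 0" --pt "1 0 0 0 0 0 0"

```text
time: 11.05
ee_pos: [0.4541, -0.2271, 0.0075]
orientation: [3.141, 0.0, 1.508]
contact_force: [0.3, -1.0, -0.8]
grip_width: 0.697
```

Emit:
servo_tool --pt "1 0 0 -1 0 0 0" --pt "1 0 0 0 0 0 0" --pt "0 0 0 0 0 0 0" --pt "-0.7 0 0 0 0 0 0" --pt "-0.7 0 0 0 0 0 0" --pt "-0.7 0 0 0 0 0 0" --pt "-0.7 0 0 20 0 0 0" --pt "-0.7 0 0 40 0 0 0" --pt "-0.7 0 0 50 0 0 0" --pt "-1 0 0 50 0 0 0" --pt "-1 0 0 10 0 0 0"

```text
time: 12.15
ee_pos: [0.4569, -0.2289, 0.1821]
orientation: [3.133, 0.005, 1.508]
contact_force: [1.4, 0.3, -0.5]
grip_width: 1.003
```

Run:
```python
from h import *
cv2.imwrite("pics/w8.png",grab_frame("wrist"));a=grab_frame("scene");b=grab_frame("side")
cv2.imwrite("pics/c8.png",np.hstack([cv2.resize(a[180:340,170:330],(390,390)),cv2.resize(b[155:295,295:435],(390,390))]))
```

```text
(no output)
```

View pics/c8.png

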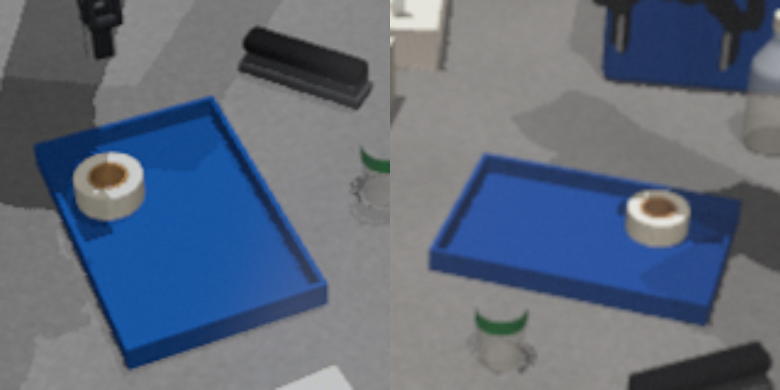

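Roll one lies flat in the tray. Next is the far top roll.

Emit:
servo_tool --pt "-1 7 33 0 0 0 8.2" --pt "-1 7 33 0 0 0 8.2" --pt "-1 7 33 0 0 0 8.2" --pt "-1 7 33 0 0 0 8.2" --pt "-1 7 33 0 0 0 8.2" --pt "-1 7 33 0 0 0 8.2" --pt "-1 7 33 0 0 0 8.2" --pt "-1 7 33 0 0 0 8.2" --pt "-1 8 34 0 0 0 8.2" --pt "-1 8 34 0 0 0 8.2" --pt "-1 8 34 0 0 0 8.2" --pt "-1 8 34 -20 0 0 8.2" --pt "-1 0 0 -30 0 0 0" --pt "-1 0 0 -10 0 0 0" --pt "-1 0 0 0 0 0 0"

```text
time: 13.8
ee_pos: [0.5389, 0.1722, 0.1127]
orientation: [-3.141, -0.008, -3.058]
contact_force: [0.1, 0.2, -0.5]
grip_width: 0.997
```

Run:
```python
from h import *
s=read_state();print(s["ee_pos"],s["orientation"]);cv2.imwrite("pics/w9.png",grab_frame("wrist"))
```

```text
[0.53891036 0.17224098 0.11271467] [-3.14066254 -0.00759215 -3.05817324]
```

View pics/w9.png

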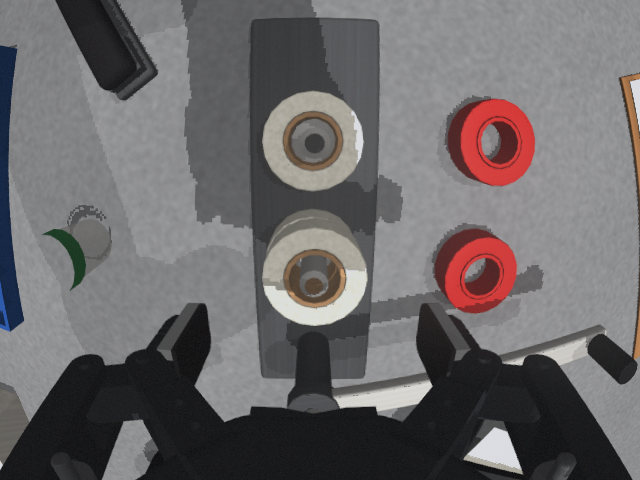

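The far roll is at (315,270), centred between the pads.

Emit:
servo_tool --pt "-1 3 0 -30 0 0 0" --pt "-1 0 0 -30 0 0 0" --pt "-1 0 0 -15 0 0 0" --pt "-1 0 0 0 0 0 0" --pt "1 0 0 0 0 0 0" --pt "1 0 0 0 0 0 0" --pt "1 0 0 0 0 0 0" --pt "1 0 0 0 0 0 0" --pt "1 0 0 0 0 0 0" --pt "1 0 0 20 0 0 0" --pt "1 0 0 30 0 0 0" --pt "1 0 0 35 0 0 0" --pt "1 0 0 35 0 0 0" --pt "1 0 0 30 0 0 0" --pt "1 0 0 0 0 0 0"

```text
time: 15.35
ee_pos: [0.5485, 0.1736, 0.1975]
orientation: [3.141, 0.011, -3.058]
contact_force: [0.2, -0.3, -0.1]
grip_width: 0.692
```

```bash
cat > look.py <<'E'
from h import *
import sys
n=sys.argv[1]
w=grab_frame("wrist");cv2.imwrite(f"pics/w{n}.png",w);a=grab_frame("scene");b=grab_frame("side")
cv2.imwrite(f"pics/s{n}.png",a);cv2.imwrite(f"pics/d{n}.png",b)
cv2.imwrite(f"pics/c{n}.png",np.hstack([cv2.resize(a[120:340,170:470],(420,308)),cv2.resize(b[130:400,230:450],(378,464))[156:]]))
E
python3 look.py 10
```

```text
(no output)
```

View pics/c10.png

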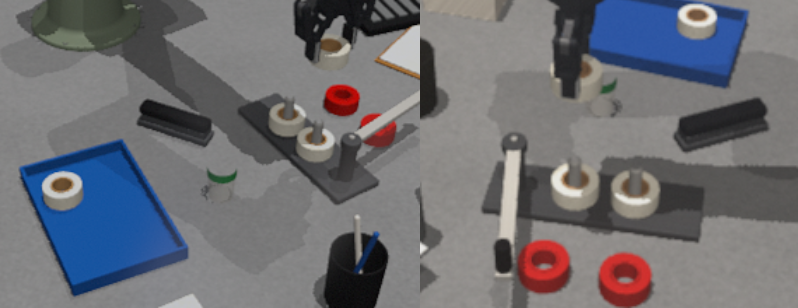

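View pics/w10.png

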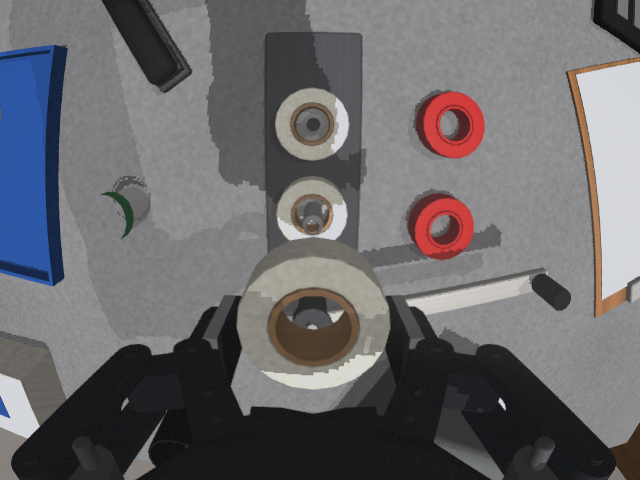

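Emit:
servo_tool --pt "1 2 -34 0 0 0 -8.2" --pt "1 2 -34 0 0 0 -8.2" --pt "1 2 -34 0 0 0 -8.2" --pt "1 2 -34 0 0 0 -8.2" --pt "1 2 -34 0 0 0 -8.2" --pt "1 2 -34 0 0 0 -8.2" --pt "1 2 -34 0 0 0 -8.2" --pt "1 2 -34 0 0 0 -8.2" --pt "1 2 -34 0 0 0 -8.2" --pt "1 2 -34 0 0 0 -8.2" --pt "1 3 -33 0 0 0 -8.2" --pt "1 3 -33 -20 0 0 -8.2" --pt "1 0 0 -30 0 0 0" --pt "1 0 0 -35 0 0 0" --pt "1 0 0 0 0 0 0" --pt "1 0 0 0 0 0 0"

```text
time: 17.1
ee_pos: [0.5699, -0.2323, 0.1052]
orientation: [-3.138, -0.002, 1.508]
contact_force: [1.0, 0.0, 1.0]
grip_width: 0.691
```

```bash
python3 look.py 11
```

```text
(no output)
```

View pics/w11.png

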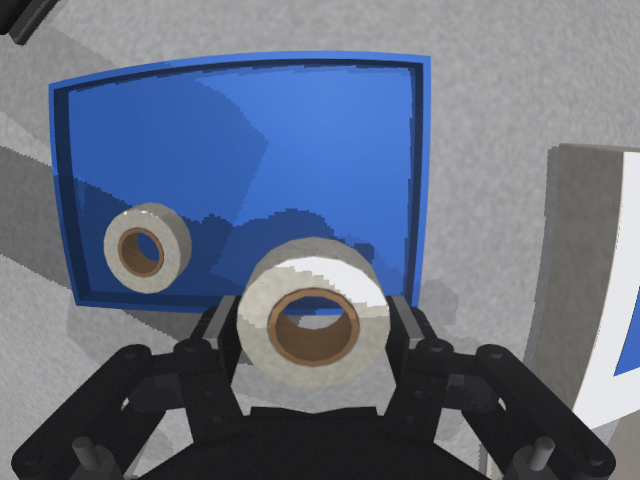

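The tray rim corners are at (50,84), (431,57) and (77,305), and the first roll is at (145,248). A quick pose check follows.

Run:
```python
from h import *
W=cam("wrist");np.set_printoptions(precision=4,suppress=True)
P=np.array([plane(W,u,.024)[:2] for u in((49,84),(432,56),(77,306))]);print(P,(P[1]+P[2])/2)
print("roll1",plane(W,(141,252),.031)[:2])
```

```text
[[ 0.3912 -0.0998]
 [ 0.6535 -0.1142]
 [ 0.3812 -0.2711]] [ 0.5173 -0.1926]
roll1 [ 0.4567 -0.2273]
```

Emit:
servo_tool --pt "1 6 0 -30 0 0 0" --pt "1 0 0 -30 0 0 0" --pt "1 0 0 -20 0 0 0" --pt "1 0 0 -10 0 0 0" --pt "1 0 0 -7 0 0 0" --pt "1 0 0 0 0 0 0" --pt "1 0 0 0 0 0 0"

```text
time: 17.95
ee_pos: [0.5783, -0.2336, 0.0109]
orientation: [3.139, 0.001, 1.508]
contact_force: [0.4, -0.1, -0.4]
grip_width: 0.688
```

Emit:
servo_tool --pt "1 0 0 -3 0 0 0" --pt "1 0 0 0 0 0 0" --pt "1 0 0 0 0 0 0" --pt "0 0 0 0 0 0 0" --pt "-0.7 0 0 0 0 0 0" --pt "-0.7 0 0 0 0 0 0" --pt "-0.7 0 0 0 0 0 0" --pt "-0.7 0 0 20 0 0 0" --pt "-0.7 0 0 40 0 0 0" --pt "-0.7 0 0 50 0 0 0" --pt "-1 0 0 50 0 0 0" --pt "-1 0 0 10 0 0 0"

```text
time: 19.15
ee_pos: [0.5803, -0.2347, 0.1828]
orientation: [3.132, 0.004, 1.508]
contact_force: [0.3, -1.1, 0.3]
grip_width: 1.002
```

```bash
python3 look.py 12
```

```text
(no output)
```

View pics/c12.png

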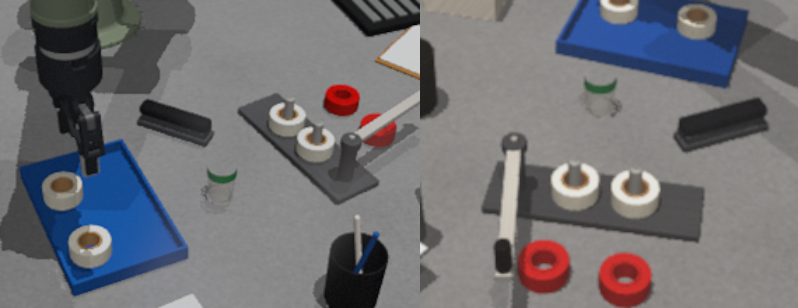

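Two rolls are flat in the tray. Next is the near low roll.

Emit:
servo_tool --pt "-1 -9 33 0 0 0 8.2" --pt "-1 -9 33 0 0 0 8.2" --pt "-1 -9 33 0 0 0 8.2" --pt "-1 -9 33 0 0 0 8.2" --pt "-1 -9 33 0 0 0 8.2" --pt "-1 -9 33 0 0 0 8.2" --pt "-1 -9 33 0 0 0 8.2" --pt "-1 -9 33 0 0 0 8.2" --pt "-1 -9 34 0 0 0 8.2" --pt "-1 -9 34 0 0 0 8.2" --pt "-1 -10 34 0 0 0 8.2" --pt "-1 -10 34 -20 0 0 8.2" --pt "-1 0 0 -30 0 0 0" --pt "-1 0 0 -20 0 0 0" --pt "-1 0 0 0 0 0 0" --pt "-1 0 0 0 0 0 0"

```text
time: 20.9
ee_pos: [0.4655, 0.1667, 0.1048]
orientation: [-3.141, -0.004, -3.058]
contact_force: [1.0, 0.6, 0.3]
grip_width: 0.997
```

```bash
python3 look.py 13
```

```text
(no output)
```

View pics/w13.png

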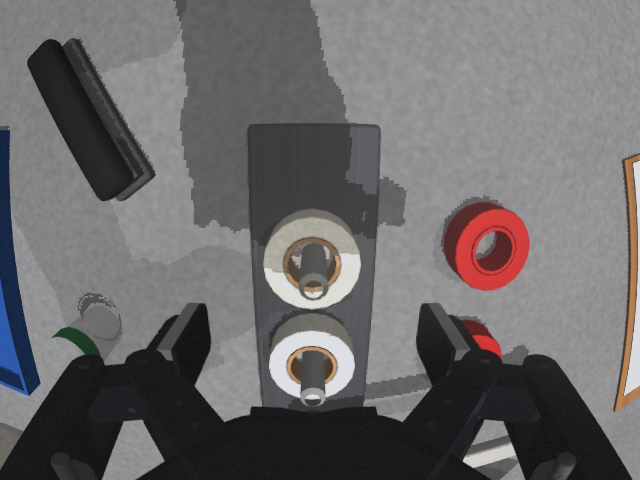

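Emit:
servo_tool --pt "-1 1 0 -30 0 0 0" --pt "-1 0 0 -30 0 0 0" --pt "-1 0 0 -20 0 0 0" --pt "-1 0 0 -10 0 0 0" --pt "-1 0 0 0 0 0 0" --pt "-1 0 0 0 0 0 0"

```text
time: 21.65
ee_pos: [0.4689, 0.1671, 0.0172]
orientation: [3.141, 0.001, -3.058]
contact_force: [0.6, 0.8, 0.3]
grip_width: 0.997
```

Emit:
servo_tool --pt "-1 0 0 -2 0 0 0" --pt "1 0 0 0 0 0 0" --pt "1 0 0 0 0 0 0" --pt "1 0 0 0 0 0 0" --pt "1 0 0 0 0 0 0" --pt "1 0 0 0 0 0 0"

```text
time: 22.25
ee_pos: [0.4686, 0.1671, 0.0155]
orientation: [3.142, 0.001, -3.058]
contact_force: [-1.6, -1.2, 9.3]
grip_width: 0.69
```

Emit:
servo_tool --pt "1 0 0 15 0 0 0" --pt "1 0 0 25 0 0 0" --pt "1 0 0 35 0 0 0" --pt "1 0 0 35 0 0 0" --pt "1 0 0 35 0 0 0" --pt "1 0 0 25 0 0 0" --pt "1 0 0 0 0 0 0"

```text
time: 22.95
ee_pos: [0.4705, 0.1676, 0.1882]
orientation: [3.141, 0.007, -3.058]
contact_force: [0.1, -0.3, -1.3]
grip_width: 0.697
```

```bash
python3 look.py 14
```

```text
(no output)
```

View pics/c14.png

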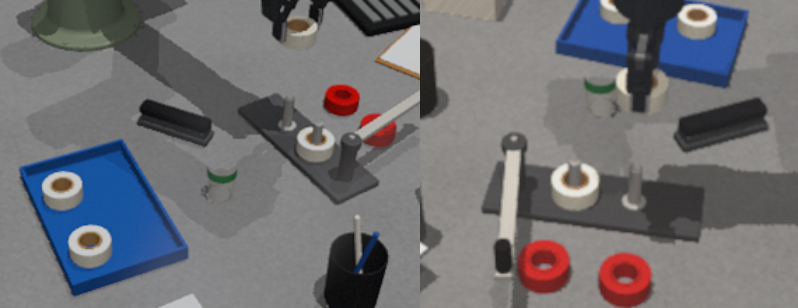

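View pics/w14.png

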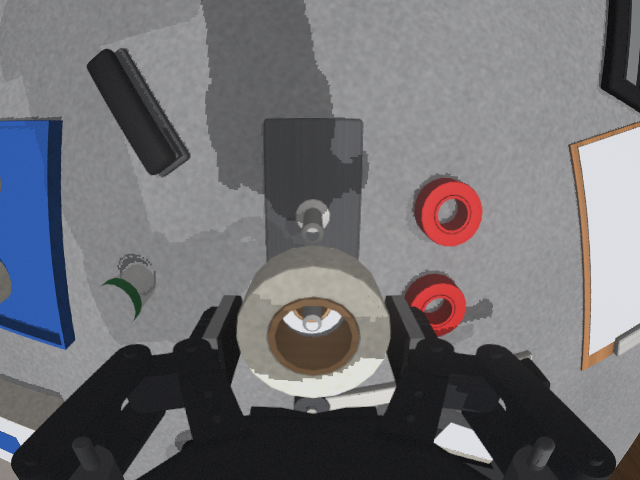

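Emit:
servo_tool --pt "1 -1 -26 0 0 0 -8.2" --pt "1 -1 -26 0 0 0 -8.2" --pt "1 -1 -26 0 0 0 -8.2" --pt "1 -1 -26 0 0 0 -8.2" --pt "1 -1 -26 0 0 0 -8.2" --pt "1 -1 -26 0 0 0 -8.2" --pt "1 -1 -26 0 0 0 -8.2" --pt "1 -1 -26 0 0 0 -8.2" --pt "1 -1 -26 0 0 0 -8.2" --pt "1 -1 -27 0 0 0 -8.2" --pt "1 -1 -27 0 0 0 -8.2" --pt "1 -1 -27 -20 0 0 -8.2" --pt "1 0 0 -30 0 0 0" --pt "1 0 0 -35 0 0 0" --pt "1 0 0 0 0 0 0" --pt "1 0 0 0 0 0 0"

```text
time: 24.7
ee_pos: [0.4547, -0.1473, 0.0983]
orientation: [-3.138, -0.002, 1.508]
contact_force: [-0.4, -0.5, -0.5]
grip_width: 0.695
```

```bash
python3 look.py 15
```

```text
(no output)
```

View pics/w15.png

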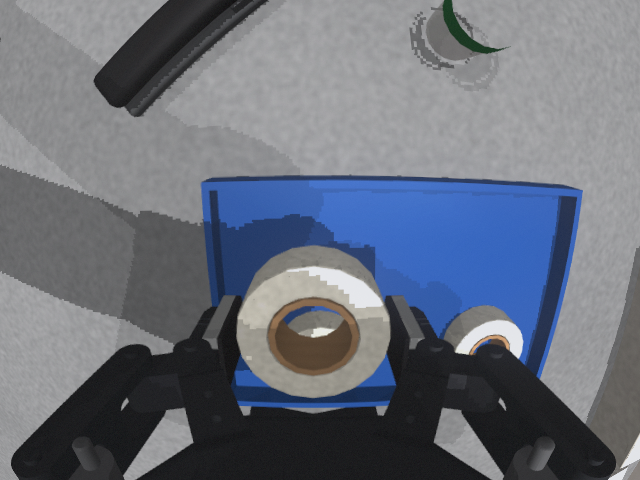

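View pics/c15.png

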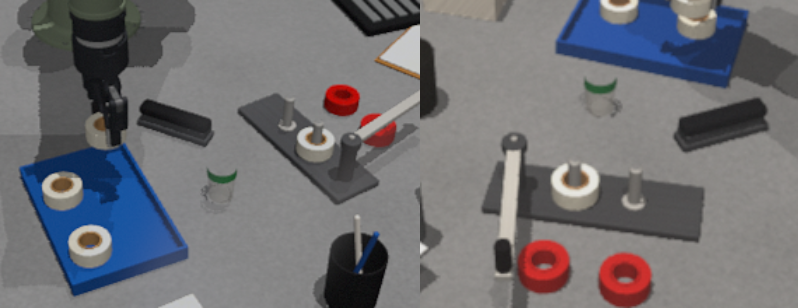

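Emit:
servo_tool --pt "1 3 0 -30 0 0 0" --pt "1 0 0 -25 0 0 0" --pt "1 0 0 -18 0 0 0" --pt "1 0 0 -10 0 0 0" --pt "1 0 0 -3 0 0 0" --pt "1 0 0 0 0 0 0" --pt "1 0 0 0 0 0 0"

```text
time: 25.55
ee_pos: [0.4599, -0.1484, 0.0143]
orientation: [3.14, 0.001, 1.508]
contact_force: [0.8, 0.3, -0.6]
grip_width: 0.693
```

Emit:
servo_tool --pt "1 0 0 -4 0 0 0" --pt "1 0 0 0 0 0 0" --pt "1 0 0 0 0 0 0" --pt "0 0 0 0 0 0 0" --pt "-0.7 0 0 0 0 0 0" --pt "-0.7 0 0 0 0 0 0" --pt "-0.7 0 0 0 0 0 0" --pt "-0.7 0 0 20 0 0 0" --pt "-0.7 0 0 40 0 0 0" --pt "-0.7 0 0 50 0 0 0" --pt "-1 0 0 50 0 0 0" --pt "-1 0 0 10 0 0 0"

```text
time: 26.75
ee_pos: [0.4621, -0.1495, 0.1849]
orientation: [3.133, 0.004, 1.508]
contact_force: [0.2, -1.0, -0.1]
grip_width: 1.002
```

Emit:
servo_tool --pt "-1 7 27 0 0 0 8.2" --pt "-1 7 27 0 0 0 8.2" --pt "-1 7 27 0 0 0 8.2" --pt "-1 7 27 0 0 0 8.2" --pt "-1 7 27 0 0 0 8.2" --pt "-1 7 27 0 0 0 8.2" --pt "-1 7 27 0 0 0 8.2" --pt "-1 7 27 0 0 0 8.2" --pt "-1 7 27 0 0 0 8.2" --pt "-1 7 27 0 0 0 8.2" --pt "-1 7 26 0 0 0 8.2" --pt "-1 6 26 -20 0 0 8.2" --pt "-1 0 0 -30 0 0 0" --pt "-1 0 0 -20 0 0 0" --pt "-1 0 0 0 0 0 0" --pt "-1 0 0 0 0 0 0"

```text
time: 28.35
ee_pos: [0.5416, 0.1739, 0.1089]
orientation: [-3.141, -0.001, -3.058]
contact_force: [0.1, 0.1, 0.4]
grip_width: 1.002
```

```bash
python3 look.py 16
```

```text
(no output)
```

View pics/w16.png

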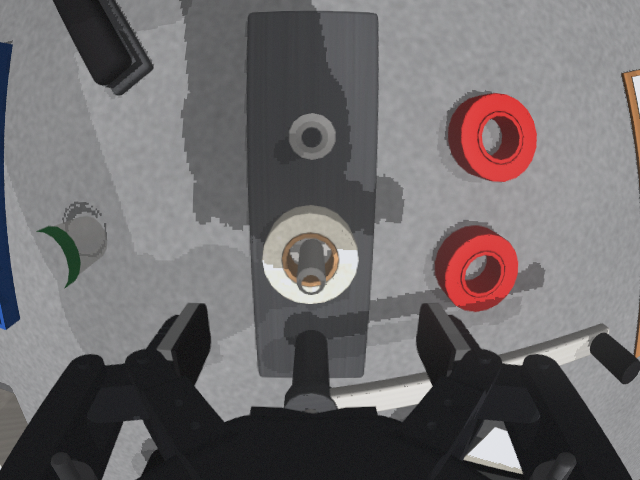

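View pics/c16.png

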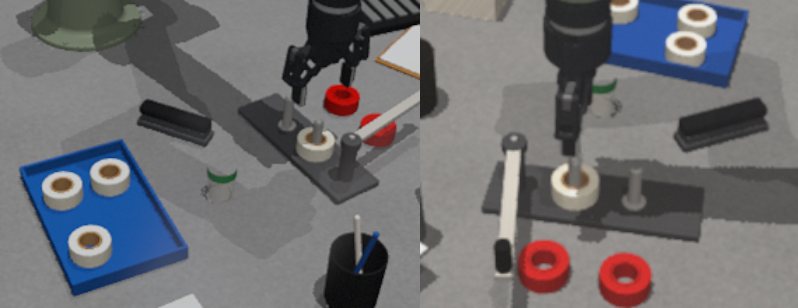

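Emit:
servo_tool --pt "-1 0 -1 -30 0 0 0" --pt "-1 0 0 -30 0 0 0" --pt "-1 0 0 -20 0 0 0" --pt "-1 0 0 -12 0 0 0" --pt "-1 0 0 -2 0 0 0" --pt "-1 0 0 0 0 0 0" --pt "1 0 0 0 0 0 0" --pt "1 0 0 0 0 0 0" --pt "1 0 0 0 0 0 0" --pt "1 0 0 0 0 0 0" --pt "1 0 0 0 0 0 0"

```text
time: 29.6
ee_pos: [0.5431, 0.1732, 0.0171]
orientation: [3.141, 0.003, -3.058]
contact_force: [-1.3, -0.2, 6.6]
grip_width: 0.694
```

Emit:
servo_tool --pt "1 0 0 15 0 0 0" --pt "1 0 0 25 0 0 0" --pt "1 0 0 35 0 0 0" --pt "1 0 0 35 0 0 0" --pt "1 0 0 35 0 0 0" --pt "1 0 0 25 0 0 0" --pt "1 0 0 0 0 0 0"

```text
time: 30.3
ee_pos: [0.5447, 0.1736, 0.1901]
orientation: [3.141, 0.008, -3.058]
contact_force: [0.6, -0.0, -0.6]
grip_width: 0.689
```

```bash
python3 look.py 17
```

```text
(no output)
```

View pics/c17.png

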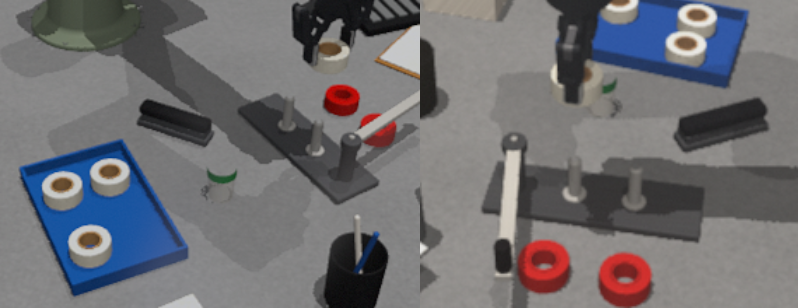

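Emit:
servo_tool --pt "1 3 -27 0 0 0 -8.2" --pt "1 3 -27 0 0 0 -8.2" --pt "1 3 -27 0 0 0 -8.2" --pt "1 3 -27 0 0 0 -8.2" --pt "1 3 -27 0 0 0 -8.2" --pt "1 3 -27 0 0 0 -8.2" --pt "1 3 -27 0 0 0 -8.2" --pt "1 3 -27 0 0 0 -8.2" --pt "1 3 -28 0 0 0 -8.2" --pt "1 3 -28 0 0 0 -8.2" --pt "1 3 -28 0 0 0 -8.2" --pt "1 3 -28 -20 0 0 -8.2" --pt "1 0 0 -30 0 0 0" --pt "1 0 0 -35 0 0 0" --pt "1 0 0 0 0 0 0" --pt "1 0 0 0 0 0 0"

```text
time: 32.05
ee_pos: [0.5767, -0.1544, 0.099]
orientation: [-3.138, -0.001, 1.508]
contact_force: [-0.3, 0.4, 0.4]
grip_width: 0.69
```

```bash
python3 look.py 18
```

```text
(no output)
```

View pics/w18.png

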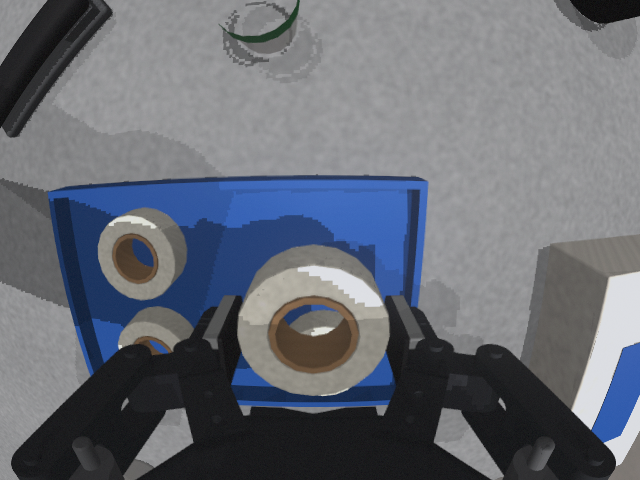

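View pics/c18.png

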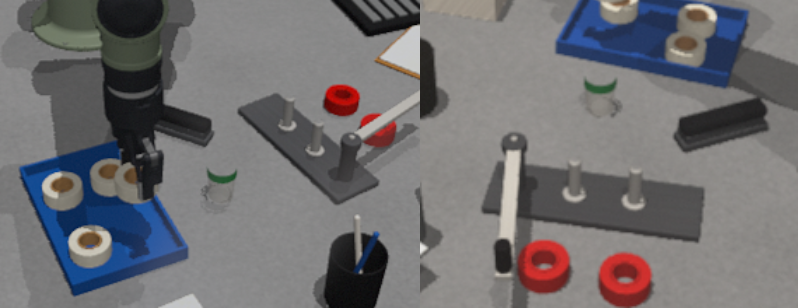

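Emit:
servo_tool --pt "1 0 0 -30 0 0 0" --pt "1 0 0 -25 0 0 0" --pt "1 0 0 -18 0 0 0" --pt "1 0 0 -10 0 0 0" --pt "1 0 0 -3 0 0 0" --pt "1 0 0 0 0 0 0" --pt "1 0 0 0 0 0 0"

```text
time: 32.9
ee_pos: [0.5791, -0.1554, 0.0156]
orientation: [3.14, 0.001, 1.508]
contact_force: [-0.2, 0.2, -0.8]
grip_width: 0.691
```

Emit:
servo_tool --pt "1 0 0 -3 0 0 0" --pt "1 0 0 0 0 0 0" --pt "1 0 0 0 0 0 0"

```text
time: 33.2
ee_pos: [0.5781, -0.155, 0.0115]
orientation: [3.141, 0.0, 1.508]
contact_force: [-0.3, -0.2, -1.0]
grip_width: 0.694
```

Emit:
servo_tool --pt "1 0 0 -2 0 0 0" --pt "1 0 0 0 0 0 0" --pt "0 0 0 0 0 0 0" --pt "-0.7 0 0 0 0 0 0" --pt "-0.7 0 0 0 0 0 0" --pt "-0.7 0 0 0 0 0 0" --pt "-0.7 0 0 20 0 0 0" --pt "-0.7 0 0 40 0 0 0" --pt "-0.7 0 0 50 0 0 0" --pt "-1 0 0 50 0 0 0" --pt "-1 0 0 10 0 0 0" --pt "-1 0 45 0 0 0 0" --pt "-1 0 45 0 0 0 0" --pt "-1 0 45 0 0 0 0" --pt "-1 0 45 0 0 0 0" --pt "-1 0 45 0 0 0 0" --pt "-1 0 45 0 0 0 0" --pt "-1 0 0 0 0 0 0"

```text
time: 35.0
ee_pos: [0.5772, 0.1201, 0.1786]
orientation: [-3.141, -0.002, 1.515]
contact_force: [-0.3, -0.9, -0.5]
grip_width: 1.001
```

```bash
python3 look.py 19
python3 - <<'E'
from h import *
a=cv2.imread("pics/s19.png");b=cv2.imread("pics/d19.png")
cv2.imwrite("pics/t19.png",np.hstack([cv2.resize(a[200:340,170:330],(400,350)),cv2.resize(b[195:290,295:435],(400,271),interpolation=2)[:350].repeat(1,0) if 0 else cv2.copyMakeBorder(cv2.resize(b[195:290,295:435],(400,271)),0,79,0,0,0)]))
E
```

```text
(no output)
```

View pics/t19.png

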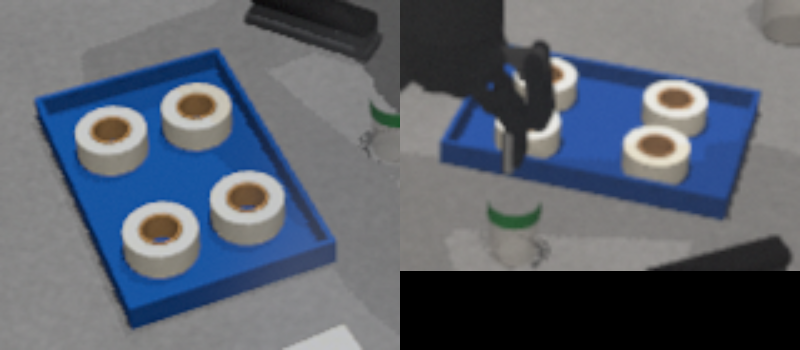

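View pics/w19.png

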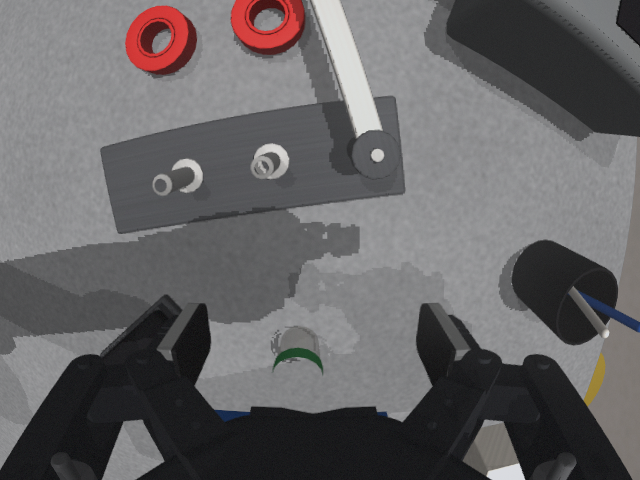

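All four rolls lie flat in the tray, none overlapping. I'll refine the spindle line and go for the handle.

Run:
```python
from h import *
np.set_printoptions(precision=4,suppress=True)
W=cam("wrist");S,D=cam("scene"),cam("side")
n=plane(W,(162,185),.072);f=plane(W,(263,167.5),.072);h=plane(W,(377,155),.09)
nb=plane(W,(190,176),.012);fb=plane(W,(276,160),.012)
print(n,f,h,nb,fb)
a=cv2.imread("pics/s19.png");b=cv2.imread("pics/d19.png")
cv2.imwrite("pics/k19.png",np.hstack([cv2.resize(a[140:270,325:475],(396,343),interpolation=2),cv2.resize(b[270:400,255:405],(396,343),interpolation=2)]))
```

```text
[0.4722 0.1609 0.072 ] [0.5468 0.1662 0.072 ] [0.621  0.1714 0.09  ] [0.4735 0.1596 0.012 ] [0.5497 0.1664 0.012 ]
```

View pics/k19.png

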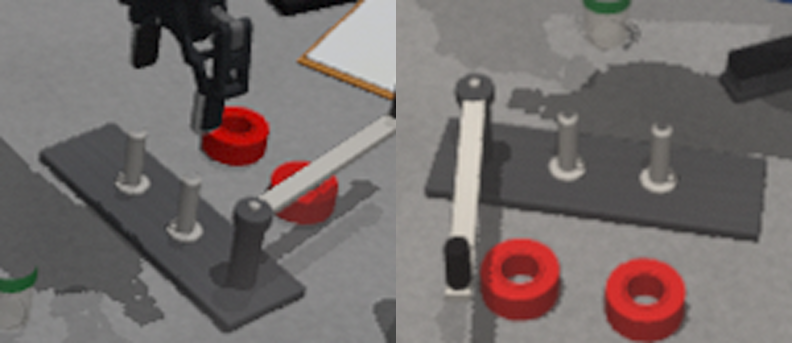

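Emit:
servo_tool --pt "-1 -3 40 0 0 0 0" --pt "-1 -3 40 0 0 0 0" --pt "-1 0 40 0 0 0 0" --pt "-1 0 40 0 0 0 0" --pt "-1 0 40 0 0 0 0" --pt "-1 0 40 0 0 0 0" --pt "-1 0 9 0 0 0 0" --pt "-1 0 0 -30 0 0 0" --pt "-1 0 0 -20 0 0 0" --pt "-1 0 0 0 0 0 0" --pt "-1 0 0 0 0 0 0" --force 30

```text
time: 36.25
ee_pos: [0.5726, 0.3623, 0.1292]
orientation: [-3.141, 0.001, 1.506]
contact_force: [0.4, 0.0, -0.2]
grip_width: 0.997
```

```bash
python3 look.py 20
```

```text
(no output)
```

View pics/w20.png

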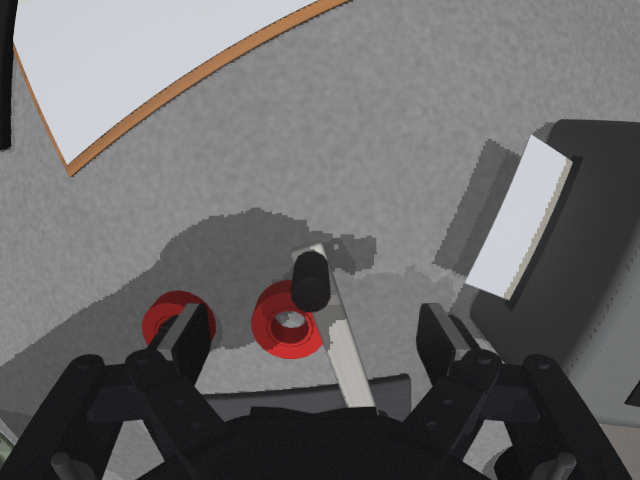

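Run:
```python
from h import *
W=cam("wrist")
print(plane(W,(312,293),.126),plane(W,(311,262),.088))
print(tri((cam("side"),(257+0,0)),(W,(312,290)))[0] if 0 else "")
c=np.array([.6193,.1778])
h=plane(W,(312,293),.126)[:2]; print(np.linalg.norm(h-c))
```

```text
[0.57298446 0.36827315 0.126     ] [0.5724841  0.36894309 0.088     ]

0.19602333548258496
```

Emit:
servo_tool --pt "-1 0 6 -15 0 0 0" --pt "-1 0 0 -15 0 0 0" --pt "-1 0 0 0 0 0 0" --pt "1 0 0 0 0 0 0" --pt "1 0 0 0 0 0 0" --pt "1 0 0 0 0 0 0" --pt "1 0 0 0 0 0 0" --pt "1 0 0 0 0 0 0" --pt "1 0 0 0 0 0 0" --force 30

```text
time: 37.3
ee_pos: [0.5723, 0.3701, 0.0998]
orientation: [3.141, -0.0, 1.508]
contact_force: [-0.2, 0.1, 2.0]
grip_width: 0.198
```

Run:
```python
import numpy as np
from h import *
s=read_state();p0=s["ee_pos"][:2];print(p0,s["joint_pos"])
c=np.array([.6193,.1778]);v=np.array([-.0465,.1907]);a0=np.arctan2(v[1],v[0])
p=[c+.195*np.array([np.cos(t),np.sin(t)]) for t in np.linspace(a0,np.pi+.074,13)]
print(np.round(np.diff(p,axis=0)*1000,1).tolist(),p[-1])
```

```text
[0.5722586  0.37014795] [4.65880395e-01 6.66962198e-01 1.73629768e-02 9.20421745e-01
 1.18359873e-04 2.09956400e+00]
[[-21.8, -6.7], [-20.9, -9.2], [-19.7, -11.6], [-18.2, -13.8], [-16.4, -15.8], [-14.5, -17.6], [-12.3, -19.2], [-10.0, -20.5], [-7.5, -21.6], [-5.0, -22.3], [-2.3, -22.7], [0.4, -22.8]] [0.42483367 0.16338317]
```

Emit:
servo_tool --pt "1 -22 -7 0 0 0 0" --pt "1 -21 -9 0 0 0 0" --pt "1 -20 -12 0 0 0 0" --pt "1 -18 -14 0 0 0 0" --pt "1 -16 -16 0 0 0 0" --pt "1 -14 -18 0 0 0 0" --pt "1 -12 -19 0 0 0 0" --pt "1 -10 -20 0 0 0 0" --pt "1 -8 -22 0 0 0 0" --pt "1 -5 -22 0 0 0 0" --pt "1 -2 -23 0 0 0 0" --pt "1 0 -23 0 0 0 0" --pt "1 0 0 0 0 0 0" --pt "1 0 0 0 0 0 0"

```text
time: 38.7
ee_pos: [0.4254, 0.165, 0.1]
orientation: [3.139, -0.001, 1.507]
contact_force: [2.0, -0.6, 2.1]
grip_width: 0.198
```

Emit:
servo_tool --pt "0.4 0 0 0 0 0 0" --pt "0 0 0 0 0 0 0" --pt "-1 0 0 0 0 0 0" --pt "-1 0 0 0 0 0 0" --pt "-1 0 0 0 0 0 0" --pt "-1 0 0 20 0 0 0" --pt "-1 0 0 40 0 0 0" --pt "-1 0 0 40 0 0 0" --pt "-1 40 -20 10 0 0 0" --pt "-1 40 -25 0 0 0 0" --pt "-1 10 -10 0 0 0 0" --pt "-1 0 0 0 0 0 0" --pt "-1 0 0 0 0 0 0"

```text
time: 40.0
ee_pos: [0.5127, 0.1101, 0.2085]
orientation: [-3.139, -0.0, 1.508]
contact_force: [0.2, -0.2, -0.3]
grip_width: 1.0
```

```bash
python3 look.py 21
```

```text
(no output)
```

View pics/w21.png

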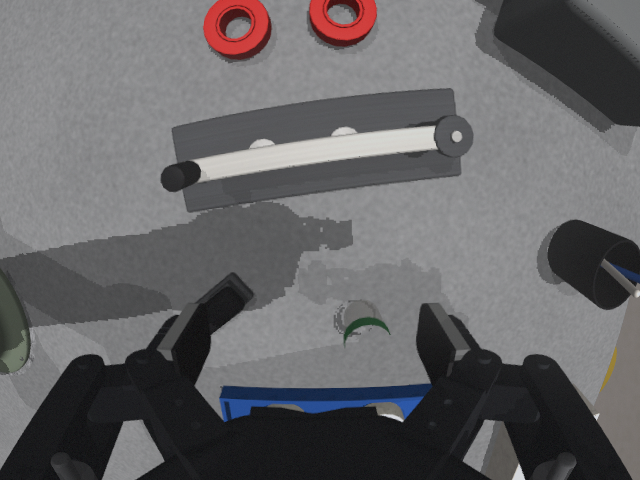

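View pics/c21.png

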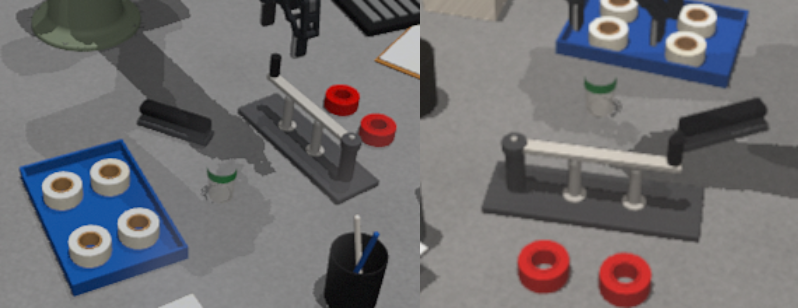

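The keeper is back over both spindles, with the handle at (176,178) and the hub at (457,136). I'll measure its angle against the plate.

Run:
```python
from h import *
np.set_printoptions(precision=4,suppress=True)
W=cam("wrist")
h=plane(W,(174.5,178.5),.126)[:2];b=plane(W,(457,136),.09)[:2]
d=b-h;print(h,b,np.linalg.norm(d),np.arctan2(d[1],d[0]))
P=np.array([plane(W,u,.012)[:2] for u in((188,211.5),(461,174),(453,88.5),(172.5,127))])
for q in(P[1]-P[0],P[2]-P[3]):print(np.linalg.norm(q),np.arctan2(q[1],q[0]))
S,D=cam("scene"),cam("side")
a=cv2.imread("pics/s21.png");bb=cv2.imread("pics/d21.png")
cv2.imwrite("pics/k21.png",np.hstack([cv2.resize(a[140:270,325:475],(396,343),interpolation=2),cv2.resize(bb[270:400,255:405],(396,343),interpolation=2)]))
```

```text
[0.4268 0.1626] [0.6217 0.1782] 0.19551352498569402 0.07993379015608792
0.26683254989633254 0.07994187041511015
0.2664690377692245 0.07772648925572627
```

View pics/k21.png

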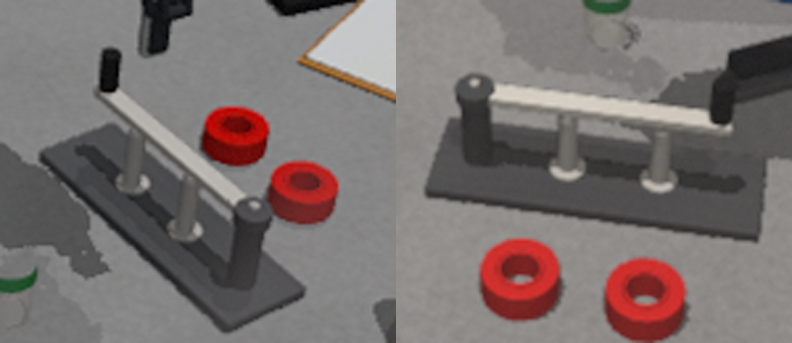

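The keeper is at 0.080 rad and the plate at 0.079 rad, so they are in line. Everything else looks unmoved, so I'll hand it in.

Run:
```python
from plant import *
print(read_state()["contact_force"]); print(finish_job())
```

```text
[-1.17902718  0.35808366  0.13130078]
the job is handed in; nothing more can be done
None
```

I finished the job and handed it in after about 40 s of robot time. I swung the keeper about 1.4 rad clear on the +y side and lifted all four white rolls (two per spindle) off one at a time. They now lie flat in a 2×2 layout on the tray floor, and the keeper is back over the empty spindles.

**Last checks:**
- **Rolls:** both fixed views showed all four rolls flat in the tray, none on top of another, and both spindles empty.
- **Keeper:** it measured 0.080 rad against 0.078–0.080 rad for the stand plate, so it is in line to within the measurement error.
- **Other things:** the two red rings, jar, stapler and pen cup looked unmoved. I did not measure the bystanders again or check the sanitiser separately at the end.
- **Robot:** the gripper was open and well above the counter, touching nothing.

**Disagreements:**
- **Tray:** its centre differed by about 5 mm between the fixed cameras and the wrist camera. I used the wrist value, because the rim height from the fixed cameras came out 2–4 mm low.
- **Stand:** one wrist picture taken while the arm was still settling put the stand about 6 mm off. I used only its angle.

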